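# Lock a glass staining dish in its holder with the winged cam key

### The job

Slide the lidded glass staining dish along the blue holder until it is fully home against the end stop, then turn the red winged key clockwise (seen from above) until its cam clamps the dish snugly against the side fence, and let go, leaving the dish clamped. The dish is glass: push it gently and stop turning as soon as it is firmly held, because overtightening cracks it; do not lean on the green glass guard beside the key or disturb the bottles and the petri dish nearby.

Things in the scene. Friction and masses are not known exactly. Their poses are not given: they have to be found in the camera images.
- holder: Blue base plate fixed to the bench at any place and yaw, 6 mm thick, spanning x -125 to 50 and y -88 to 50 mm of its frame. Origin at bench height under the dish's home place. Its +x is the direction in which the dish slides home, +y points to the side fence, -y to the key and the guard.
- home (a point): Where the dish's origin is when the dish is fully home, touching the end stop: on the plate's top, 6 mm above the bench; axes as the holder's. Once clamped against the fence the dish may stand up to 1.6 mm to either side of it in y.
- end_stop (a point): Middle of the upper edge of the aluminium end stop's face, the face that the dish meets: 32 mm beyond home along the holder's x, 28 mm above the bench. The stop is 44 mm wide (y) and 9 mm thick.
- fence_line (a point): Near the upper edge of the low side fence's inner face, beside home (25 mm along the holder's y, 30 mm above the bench). The fence, 15 mm thick with its black rubber facing (which gives 0.5 mm per 10 N), spans the holder's x -110 to 32 mm. It was set by hand and really stands up to 1.6 mm nearer or farther, so the key angle at which the cam meets the dish must be felt.
- dish: Loose rectangular glass staining dish with a white lid and coloured slides inside, 64 (x) x 50 (y) x 46 mm high, 0.14 to 0.26 kg. Origin at the centre of its underside, z up, axes about parallel to the holder's. It stands on the plate (top 52 mm above the bench), 25 to 75 mm short of home, with a few mm of side play. The robot pressing it with over 30 N, or the cam with over 25 N, cracks it.
- key: Red winged key with a vertical shaft. Origin on the shaft axis at bench height, z up; the wings lie along its own y. It clamps turning clockwise from above (its yaw falls). Its yaw relative to the holder starts at 0.3 to 0.7 rad; the cam meets the dish (lying against the fence) somewhere between -0.08 and -0.6 rad; a dead stop is at -1.25 rad.
- wings (a point): Middle of the key's wings, 76 mm above the bench; axes as the key's. The wings form one straight bar, 58 mm long (y), 10 mm thick (x), from 62 to 90 mm above the bench. Turning free takes 0.05 N m; once the cam bears on the dish the torque rises steeply, 0.18 to 0.3 N m per 10 N of clamping (dragging the dish adds under 0.06). 8 to 16 N is right; the cam then holds by itself when let go.
- cam (a point): On the key's shaft axis, 27 mm above the bench, at the holder's x = 0, y = -44.6 mm; axes as the holder's. Here the key carries a steel cam, 10 to 44 mm above the bench, a disc of 15 mm radius set 8 mm off the shaft; a dark shaft of 8 mm radius joins it to the wings above.
- guard: Upright green glass panel with a yellow top edge, fixed on the key's -y side, parallel to the holder's x: 110 x 3 mm, top 86 mm above the bench. Origin at the centre of its foot at bench height. Its near face is 36 mm from the key's axis, 7 mm from the sweep of the wing tips: open the fingers only a little there. Pressing it with over 8 N breaks it.
- amber_bottle: Bystander: amber dropper bottle, 40 mm across, 75 mm tall, standing loose beyond the fence; origin at the centre of its foot.
- blue_bottle: Bystander: white bottle with a blue cap, 40 mm across, 75 mm tall, loose beyond the fence; origin at the centre of its foot.
- petri_dish: Bystander: clear open petri dish with a red culture, 90 mm across, 16 mm tall, loose beyond the fence; origin at the centre of its foot.

How it is judged:
By the outcome, as a careful person would: the job done as asked, in the order asked, and still so for the second after the job is handed in, with the robot touching nothing.
It also fails if it takes over 70 s, if anything falls off the work surface, if the arm or the gripper's body presses on something with over 40 N, if the wrist force passes 120 N, or if a joint passes its speed limit or range.

### The arm

A 6-joint arm with a two-finger parallel gripper is mounted at the origin on the work surface. World frame = base frame: x ahead of the robot, y to its left, z up, the work surface at z = 0. Lengths are in m, angles in rad, forces in N, time in s.
With the tool pointing down it reaches from about 0.325 to 0.775 m from the base axis. Payload 9.3 kg.
Tool frame: the origin (TCP) lies at the very end of the fingers, on their centre line; the grasp point (between the pads) lies 19 mm behind it; z points along the fingers, y is the line along which they close (so a half turn about z gives the same grasp; the last joint's range is limited). The gripper opens to 85 mm and grips with 20 to 120 N. Pads are 22 mm wide; open, the fingers measure 114 mm over their backs; the gripper's body (76 mm by 85 mm) begins 54 mm behind the grasp point. The pads swing forward as they close: fully open they stand 13 mm farther back than shut.
Start: joints at [0.984, 0.259, 0.021, 1.334, 0, 1.418], TCP at [0.231, 0.499, 0.231] pointing down, gripper open.
Joint ranges: [-3.04, 3.04], [-0.91, 1.82], [-1.04, 1.36], [-1.92, 1.95], [-1.52, 1.45], [-3.14, 3.14]. Speed limits (rad/s): [2.22, 2.22, 2.79, 3.14, 3.14, 3.14].

### API

Orientations are given as a unit quaternion [x, y, z, w].
In Python, from cell import r gives the robot as it stands.
- The arm moves only by the tool apply_moves, never from a script. Its argument "rows" is text: rows parted by semicolons, each of 4 numbers parted by spaces: the shift along the tool's x, y, z in mm, then the turn about the tool's z in rad. A call has 1 to 20 rows; each row shifts and turns the commanded pose from where the row before left it, along the tool's axes as they then stand; what a row does not reach is not made up. A row lasts 1/8 s, in which the tool goes at most 62.5 mm and 10.7 degrees, less where a joint would pass 70% of its speed; a pose out of reach is approached as far as the arm can. A call with a gripper value outside its range is refused whole. "jaw" is the opening, from 0 (shut) to 1 (fully open), set as the call begins (left out, the last holds). The fingers move at their own pace and stop on an object; the grip force is fixed at half the most. Time passes only in rows, so rows that do not move let the fingers close. It gives the time, the measured TCP pose, the force, the opening and the grip force at its end, in the units of the state.
- r.state(): the state, without advancing time (a new reading comes with each control period).
- r.capture(name): name is "side" or "top" or "wrist"; returns a dict with "img" (384x512x3 uint8, blue, green, red), "intrinsics" (3x3 intrinsics, pixels), "xyz" and "attitude" of the camera in the world. Camera axes: x right, y up, looking along -z (the intrinsics and any distortion apply to the point x, -y, -z); pixel columns grow to the right and rows downward; lengths in m; the calibration is good to about 2 mm. A picture is of the moment at which its call begins. There is no depth.
- r.hand_in(): hands the job in; it is judged then, once.
The state is a dict: "t": time; "joint_positions": joint angles; "qvel": joint speeds; "tau": joint torques, N m; "position": TCP position; "eef_rot": TCP orientation; "ft_force": force on the tool from outside, world axes, zero at the start; "wrist_torque": the same for the moment, N m; "width": finger opening in m; "gripper_force": force on a finger pad.
Only numpy, scipy, OpenCV 4.12 (cv2) and the standard library are available. Lean on these libraries where they do the work, as an engineer would, in place of code of your own. Each camera call takes 0.05 s, during which the arm holds its last target. There are 200 camera calls.

## Working session

There is one attempt and no reset: what is moved stays moved. The work goes in short steps, Python scripts to look and compute and a tool call to move; the robot and the scene stay as the last step left them, time stands still between calls to the robot, and variables do not carry over. Pictures are saved under pics/ and viewed, at most 10 in all, crops included, and the job is handed in when it is done.

Besides the shell and the picture viewer there is one more tool, called after "Request:" as name(argument=value, ...) on one line, values as JSON. apply_moves: Moves the arm, as the interface text tells. Its arguments: {"type":"object","properties":{"rows":{"type":"string"},"jaw":{"type":"number"}},"required":["rows"]}

```bash
mkdir -p pics; ls
cat > h.py <<'E'
import numpy as np, cv2
from scipy.spatial.transform import Rotation as R
from cell import r
def rotm(a):
    a=np.array(a,float); return a if a.shape==(3,3) else R.from_quat(a).as_matrix()
def ray(c,u,v):
    d=np.linalg.inv(np.array(c["intrinsics"]))@np.array([u,v,1.0]); d=np.array([d[0],-d[1],-d[2]])
    return np.array(c["xyz"]),rotm(c["attitude"])@d
def onplane(c,u,v,z):
    o,d=ray(c,u,v); return o+d*(z-o[2])/d[2]
def proj(c,p):
    q=rotm(c["attitude"]).T@(np.array(p)-np.array(c["xyz"])); q=np.array([q[0],-q[1],-q[2]]); k=np.array(c["intrinsics"])@q; return k[:2]/k[2]
E
python3 - <<'E'
from h import *
for n in ["top","side"]:
    c=r.capture(n); cv2.imwrite(f"pics/{n}0.png",c["img"]); print(n,{k:v for k,v in c.items() if k!="img"})
print(r.state())
E
```

```text
pics
top {'intrinsics': array([[445.18805525,   0.        , 257.77079551],
       [  0.        , 445.18805525, 187.59382265],
       [  0.        ,   0.        ,   1.        ]]), 'xyz': array([ 0.48885901, -0.03661216,  0.85189918]), 'attitude': array([-0.05304883,  0.06589825,  0.71206536, -0.69699797])}
side {'intrinsics': array([[467.03485556,   0.        , 255.16762483],
       [  0.        , 467.03485556, 188.00676121],
       [  0.        ,   0.        ,   1.        ]]), 'xyz': array([0.12017384, 0.45398145, 0.48219361]), 'attitude': array([-0.19073904,  0.45155183,  0.80484735, -0.3345748 ])}
{'t': 0.1, 'joint_positions': array([ 9.84383930e-01,  2.59162932e-01,  2.08206353e-02,  1.33366211e+00,
       -2.36532712e-05,  1.41818412e+00]), 'qvel': array([ 0.00065783, -0.00233079,  0.00232835, -0.00181562, -0.0003508 ,
       -0.00097648]), 'tau': array([ 6.06012167e-03, -5.56692696e+01,  3.45070696e+01,  1.16384053e-02,
       -9.05964771e-05,  2.34594415e-05]), 'position': array([0.23105804, 0.49884406, 0.23070522]), 'eef_rot': array([ 2.15203343e-01,  9.76569074e-01, -5.67540447e-04, -2.07126997e-04]), 'ft_force': array([ 0.54693712,  0.30618775, -1.8762885 ]), 'wrist_torque': array([ 0.01801005, -0.05071938, -0.00359225]), 'gripper_force': 0.0, 'width': 0.0856619730929936}
```

View pics/top0.png

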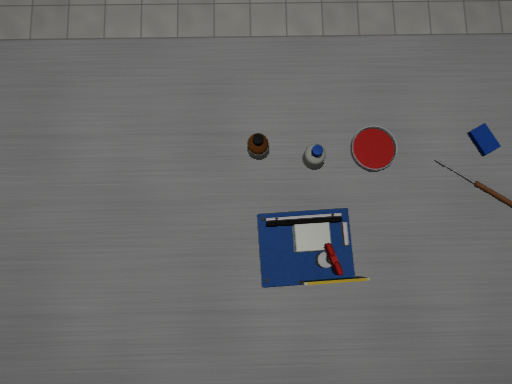

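View pics/side0.png

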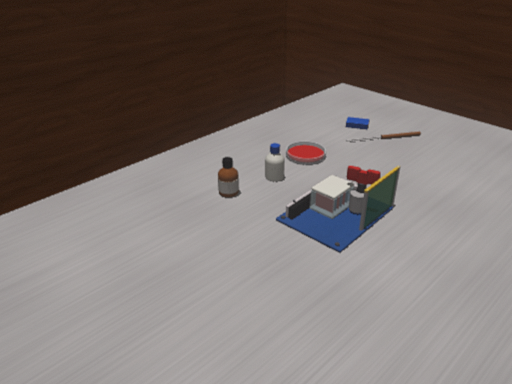

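The top view shows the blue plate (258–355, 210–287), with the fence along its upper edge, the end stop at (346,233), the lid at (312,237), the red wings at (333,259) and the guard's yellow edge at row 282. The side view agrees.

```bash
cat > m.py <<'E'
from h import *
def big(mask,roi=None):
    m=mask.astype(np.uint8)*255
    if roi is not None:
        z=np.zeros_like(m); x0,y0,x1,y1=roi; z[y0:y1,x0:x1]=m[y0:y1,x0:x1]; m=z
    cs,_=cv2.findContours(m,cv2.RETR_EXTERNAL,cv2.CHAIN_APPROX_NONE)
    return max(cs,key=cv2.contourArea)
def rect(c,cnt,z):
    p=np.array([onplane(c,u,v,z)[:2] for u,v in cnt.reshape(-1,2)],np.float32)*1000
    (cx,cy),(w,h),a=cv2.minAreaRect(p.astype(np.float32))
    return np.round([cx,cy,w,h,a],1)
E
python3 - <<'E'
from m import *
c=r.capture("top"); im=c["img"].astype(int); b,g,rr=im[...,0],im[...,1],im[...,2]
roi=(240,195,385,300)
hs=cv2.cvtColor(c["img"],cv2.COLOR_BGR2HSV)
H,S,V=hs[...,0],hs[...,1],hs[...,2]
blue=(H>100)&(H<130)&(S>120)&(V>40)
z=np.zeros_like(blue); z[195:300,240:385]=blue[195:300,240:385]
ys,xs=np.nonzero(z); hull=cv2.convexHull(np.stack([xs,ys],1).astype(np.int32))
print("plate",rect(c,hull,.006))
ap=cv2.approxPolyDP(hull,4,True).reshape(-1,2); print([ (tuple(p),np.round(onplane(c,*p,.006)[:2]*1000,1)) for p in ap])
k=big((H<10)|(H>170)&(S>120)&(V>60),None) if 0 else big(((H<8)|(H>172))&(S>150)&(V>70),(315,235,355,282)); print("key",rect(c,k,.09),rect(c,k,.076),cv2.boundingRect(k))
y=big((H>20)&(H<35)&(S>120)&(V>80),roi); print("guard",rect(c,y,.086),cv2.boundingRect(y))
l=big((S<60)&(V>170),(290,222,335,255)); print("lid",rect(c,l,.052),cv2.boundingRect(l))
crop=c["img"][195:300,245:380]; cv2.imwrite("pics/top1.png",cv2.resize(crop,None,fx=5.5,fy=5.5,interpolation=cv2.INTER_CUBIC))
E
```

```text
plate [ 517.6 -140.6  136.7  173.     2.7]
[((np.int32(353), np.int32(276)), array([ 461.2, -228. ])), ((np.int32(263), np.int32(286)), array([446.9, -59.2])), ((np.int32(258), np.int32(214)), array([581.4, -53. ])), ((np.int32(346), np.int32(208)), array([ 589.4, -222.1]))]
key [ 493.3 -177.9   55.6   10.1   20.8] [ 493.4 -180.5   56.6   10.3   20.8] (326, 244, 17, 31)
guard [ 456.5 -182.3    4.8   98.9    2.6] (308, 278, 59, 7)Traceback (most recent call last):
  File "<stdin>", line 13, in <module>
  File "m.py", line 7, in big
    return max(cs,key=cv2.contourArea)
ValueError: max() iterable argument is empty
```

Run:
```python
from m import *
c=r.capture("top"); hs=cv2.cvtColor(c["img"],cv2.COLOR_BGR2HSV); H,S,V=[hs[...,i] for i in range(3)]
print(hs[237,312],hs[233,346],hs[260,324])
l=big((S<80)&(V>120),(288,222,332,255)); print("lid",rect(c,l,.052),cv2.boundingRect(l))
e=big((S<80)&(V>120),(338,215,352,255)); print("stop",rect(c,e,.028),cv2.boundingRect(e))
crop=c["img"][195:300,245:380]; cv2.imwrite("pics/top1.png",cv2.resize(crop,None,fx=5.5,fy=5.5,interpolation=cv2.INTER_CUBIC))
a=np.radians(-87.35); ex=np.array([np.cos(a),np.sin(a)]); ey=np.array([-ex[1],ex[0]])
home=np.array([517.6,-140.6])+37.5*ex+19*ey; print("home",home,"cam",home-44.6*ey,"stopedge",home+32*ex)
(cx,cy)=rect(c,l,.052)[:2]; d=np.array([cx,cy])-home; print("dish in holder",d@ex,d@ey)
s=r.state(); print(R.from_quat(s["eef_rot"]).as_matrix().round(3))
```

```text
[ 34  11 161] [173   7 148] [ 45   4 140]
lid [ 534.  -148.3   48.5   62.7    2.5] (294, 222, 37, 30)
stop [ 540.4 -213.4   41.     7.     3.2] (343, 222, 6, 23)
home [ 538.31348409 -177.1814376 ] cam [ 493.76117921 -179.24350687] stopedge [ 539.79299568 -209.14721689]
dish in holder -29.049984671696073 -2.9735455901366206
[[-0.907  0.42  -0.   ]
 [ 0.42   0.907 -0.001]
 [ 0.    -0.001 -1.   ]]
```

View pics/top1.png

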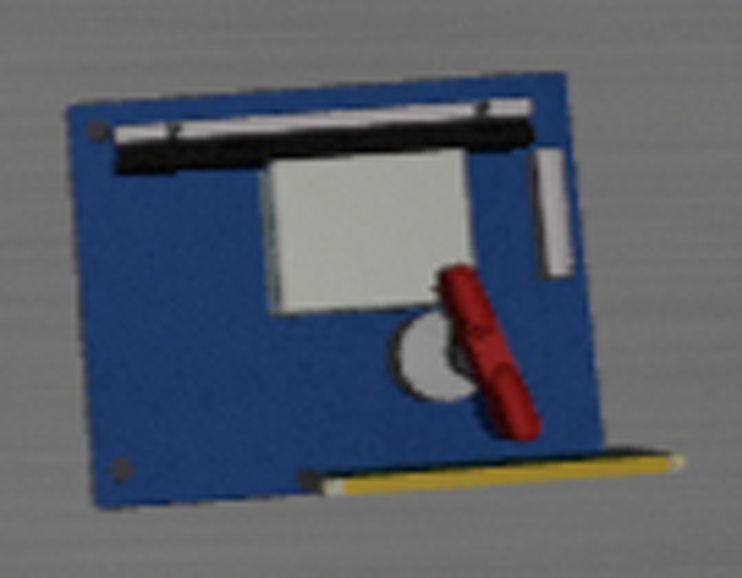

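The enlarged top view shows the lid lying near the fence about 29 mm short of the stop. The cam disc lies on the −x side, and the wings lean about +0.32 rad. I'm moving now: rotate to align with the holder, shut the jaw, then travel.

Request:
apply_moves(rows="0 0 0 0.136;0 0 0 0.136;0 0 0 0.136;0 0 0 0.136;0 0 0 0.136;0 0 0 0.136;0 0 0 0.137;0 0 0 0.138", jaw=0)

```text
t: 1.2
position: [0.2311, 0.499, 0.2311]
eef_rot: [0.692, 0.722, -0.0, 0.0]
ft_force: [-0.3, -0.1, 0.4]
width: -0.0
gripper_force: 0.0
```

Request:
apply_moves(rows="-20 9 2;-30 14 4;-37 17 5;-40 18 6;-40 18 6;-40 18 6;-40 18 6;-40 18 6;-40 18 6;-40 18 6;-40 18 6;-40 18 6;-40 18 6;-40 18 5;-40 18 4;-35 16.6 0;-25 10 0;-14 6 0;0 0 0;0 0 0")

```text
$.rows[0]: bad value
```

Request:
apply_moves(rows="-20 10 2 0;-30 14 4 0;-37 17 5 0;-37 17 6 0;-37 17 6 0;-37 17 6 0;-37 17 6 0;-37 17 6 0;-37 17 6 0;-37 17 6 0;-37 17 6 0;-37 17 6 0;-37 17 6 0;-37 17 5 0;-37 17 4 0;-32.4 13.9 0 0;-25 10 0 0;-12 6 0 0;0 0 0 0;0 0 0 0")

```text
t: 3.7
position: [0.5328, -0.0874, 0.1513]
eef_rot: [0.69, 0.724, 0.0, -0.0]
ft_force: [-0.0, 0.4, 0.5]
width: -0.0001
gripper_force: 0.0
```

Request:
apply_moves(rows="0 -0.4 10 0;0 -0.4 20 0;0 -0.4 25 0;0 -0.3 25 0;0 0 25 0;0 0 18 0;0 0 8 0;0 0 0 0;0 0 0 0")

```text
t: 4.82
position: [0.5323, -0.0881, 0.0209]
eef_rot: [0.691, 0.723, 0.0, 0.0]
ft_force: [0.4, 0.7, 0.6]
width: -0.0
gripper_force: 0.0
```

Run:
```python
from m import *
s=r.state(); print(s["position"],s["ft_force"],s["wrist_torque"])
c=r.capture("top"); cs=r.capture("side"); a=cv2.resize(c["img"][190:290,240:360],(480,400)); b=cv2.resize(cs["img"][130:250,250:420],(567,400)); b=b[:,:320]
cv2.imwrite("pics/p2.png",np.hstack([a,b]))
```

```text
[ 0.53227294 -0.08812006  0.02090687] [0.35595862 0.66454407 0.62863499] [ 0.00078527 -0.02772048 -0.0128411 ]
```

View pics/p2.png

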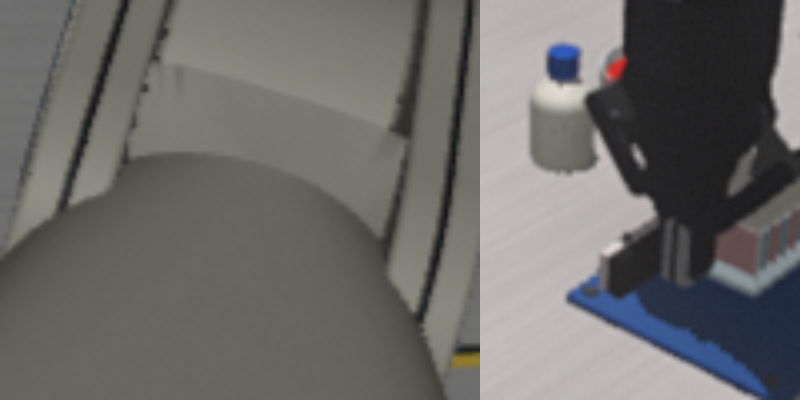

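The closed fingers stand just behind the dish, clear of the fence. I'll push gently.

Request:
apply_moves(rows="-3 0 0 0;-4 0 0 0;-4 0 0 0;-4 0 0 0;-3 0 0 0;-3 0 0 0;-3 0 0 0;-3 0 0 0;-3 0 0 0;-3 0 0 0;-2 0 0 0;-2 0 0 0")

```text
t: 6.42
position: [0.5336, -0.1252, 0.0202]
eef_rot: [0.691, 0.723, -0.0, -0.0]
ft_force: [0.2, 2.2, -0.4]
width: -0.0001
gripper_force: 0.6
```

Request:
apply_moves(rows="-1 0 0 0;-1 0 0 0;-1 0 0 0;-0.5 0 0 0;0 0 0 0")

```text
t: 7.05
position: [0.5338, -0.1287, 0.0203]
eef_rot: [0.691, 0.723, -0.0, 0.0]
ft_force: [-0.4, 0.4, -0.3]
width: -0.0001
gripper_force: 0.2
```

Request:
apply_moves(rows="-1 0 0 0;-1 0 0 0;-1 0 0 0;-0.5 0 0 0")

```text
t: 7.55
position: [0.5339, -0.1322, 0.0203]
eef_rot: [0.691, 0.723, -0.0, -0.0]
ft_force: [-0.5, 0.1, 0.2]
width: 0.0002
gripper_force: 0.5
```

Request:
apply_moves(rows="-0.5 0 0 0;-0.5 0 0 0")

```text
t: 7.8
position: [0.5339, -0.1331, 0.0203]
eef_rot: [0.691, 0.723, -0.0, -0.0]
ft_force: [-0.5, 0.3, -0.8]
width: -0.0002
gripper_force: 0.5
```

Request:
apply_moves(rows="-0.5 0 0 0;-0.3 0 0 0")

```text
t: 8.05
position: [0.5339, -0.1336, 0.0203]
eef_rot: [0.691, 0.723, 0.0, -0.0]
ft_force: [-1.7, 3.9, 0.1]
width: -0.0001
gripper_force: 1.9
```

Request:
apply_moves(rows="0 0 0 0;0 0 0 0")

```text
t: 8.3
position: [0.5339, -0.1336, 0.0203]
eef_rot: [0.691, 0.723, 0.0, -0.0]
ft_force: [-1.2, 4.3, 1.2]
width: 0.0
gripper_force: 2.1
```

Request:
apply_moves(rows="-0.3 0 0 0;0 0 0 0")

```text
t: 8.55
position: [0.5338, -0.1336, 0.0203]
eef_rot: [0.691, 0.723, 0.0, -0.0]
ft_force: [-1.5, 5.8, 2.1]
width: -0.0
gripper_force: 3.0
```

Request:
apply_moves(rows="1 0 0 0;3 0 0 0;8 0 0 0;8 0 0 0;0 0 -8 0;0 0 -20 0;0 0 -30 0;0 0 -30 0;0 0 -30 0;0 0 -22 0;-6 -4 0 0;-12 -8 0 0;-16 -11 0 0;-16 -11 0 0;-9 -6 0 0;-5 -3 0 0;0 0 0 0")

```text
t: 10.68
position: [0.493, -0.1805, 0.1603]
eef_rot: [0.691, 0.723, 0.0, 0.0]
ft_force: [-0.4, 0.7, -0.3]
width: -0.0002
gripper_force: 0.0
```

Request:
apply_moves(rows="0 0 0 -0.1;0 0 0 -0.15;0 0 0 -0.17;0 0 0 -0.17;0 0 0 -0.17;0 0 0 -0.17;0 0 0 -0.17;0 0 0 -0.17;0 0 0 -0.17;0 0 0 -0.17;0 0 0 -0.15;0 0 0 -0.128;0 0 0 0;0 0 0 0", jaw=0.3)

```text
t: 12.42
position: [0.4932, -0.1799, 0.1603]
eef_rot: [-0.179, 0.984, 0.0, 0.0]
ft_force: [0.1, 0.1, -0.1]
width: 0.0254
gripper_force: 0.0
```

Run:
```python
from m import *
s=r.state(); print(s["position"],R.from_quat(s["eef_rot"]).as_matrix().round(3),s["width"],s["joint_positions"])
c=r.capture("wrist"); cv2.imwrite("pics/w1.png",c["img"]); print(c["xyz"],proj(c,s["position"]),c["intrinsics"])
```

```text
[ 0.49322965 -0.17985235  0.16025537] [[-0.936 -0.353  0.   ]
 [-0.353  0.936  0.   ]
 [-0.     0.    -1.   ]] 0.025364336728388774 [-5.09620149e-01  2.47622180e-01 -1.77784483e-01  1.14540367e+00
  7.28464977e-05 -8.70459063e-01]
[ 0.42797102 -0.20378796  0.30394656] [249.09323533 252.15894691] [[319.58074653   0.         251.0305625 ]
 [  0.         319.58074653 195.58623611]
 [  0.           0.           1.        ]]
```

View pics/w1.png

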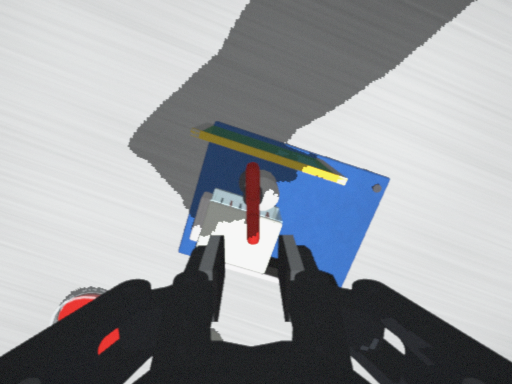

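The wrist view shows the red wings as a bar at column ~253, rows 165–243, almost in line with the image vertical. The lid now touches the end stop. I'll measure both.

Run:
```python
from m import *
s=r.state(); M=R.from_quat(s["eef_rot"]).as_matrix(); P=s["position"]*1000
c=r.capture("wrist"); hs=cv2.cvtColor(c["img"],cv2.COLOR_BGR2HSV); H,S,V=[hs[...,i] for i in range(3)]
k=big(((H<8)|(H>172))&(S>150)&(V>60),(225,140,285,260)); q=rect(c,k,.09); print("key z90",q,cv2.boundingRect(k))
# top face: brighter red
d=np.array([q[0],q[1],90])-P; print("delta tool",d@M)
a=np.radians(-87.35); ex=np.array([np.cos(a),np.sin(a)]); ey=np.array([-ex[1],ex[0]]); home=np.array([538.31,-177.18])
l=big((S<60)&(V>190),(200,180,290,300)); 
top=[tuple(p) for p in cv2.approxPolyDP(l,4,True).reshape(-1,2)]
for p in top:
    w=onplane(c,*p,.052)[:2]*1000-home; print(p,np.round([w@ex,w@ey],1))
```

```text
key z90 [ 490.  -178.8   58.7    9.    21.1] (246, 163, 14, 81)
delta tool [ 2.58990225  2.19263716 70.29259489]
(np.int32(272), np.int32(190)) [-15.8 -53.8]
(np.int32(265), np.int32(192)) [-10.9 -50.4]
(np.int32(260), np.int32(204)) [-10.3 -39.4]
(np.int32(257), np.int32(244)) [-19.2  -4.6]
(np.int32(246), np.int32(241)) [-9.4 -4.4]
(np.int32(244), np.int32(219)) [ -1.7 -22.8]
(np.int32(218), np.int32(222)) [ 18.2 -13.5]
(np.int32(214), np.int32(231)) [19.1 -4.7]
(np.int32(200), np.int32(235)) [29.4  2.4]
(np.int32(200), np.int32(244)) [27.2 10.4]
(np.int32(206), np.int32(244)) [22.3  8.9]
(np.int32(210), np.int32(234)) [21.6 -1.1]
(np.int32(225), np.int32(237)) [ 8.7 -2.3]
(np.int32(222), np.int32(299)) [-6.1 56.2]
(np.int32(280), np.int32(299)) [-55.9  40.1]
(np.int32(278), np.int32(280)) [-47.8  22.5]
(np.int32(262), np.int32(273)) [-32.1  20.3]
(np.int32(281), np.int32(227)) [-33.5 -25.6]
(np.int32(280), np.int32(221)) [-31.  -30.4]
(np.int32(269), np.int32(219)) [-21.6 -29.3]
(np.int32(278), np.int32(199)) [-23. -48.]
```

Request:
apply_moves(rows="0 1.5 5 0;0 0 12 0;0 0 18 0;0 0 18 0;0 0 15 0;0 0 12 0;0 0 9 0;0 0 6 0;0 0 2 0;0 0 0 0;0 0 0 0")

```text
t: 13.9
position: [0.4928, -0.1788, 0.0636]
eef_rot: [-0.181, 0.984, -0.0, 0.0]
ft_force: [-0.8, -0.5, 0.6]
width: 0.0257
gripper_force: 0.0
```

Run:
```python
from m import *
s=r.state(); print(s["position"],s["ft_force"],s["wrist_torque"],s["width"])
c=r.capture("wrist"); cv2.imwrite("pics/w2.png",cv2.resize(c["img"][100:384,120:400],(700,600)))
print(cv2.__version__)
```

```text
[ 0.49275969 -0.17881306  0.06361928] [-0.82458622 -0.52061626  0.57031   ] [0.01515667 0.00197292 0.08277655] 0.02569739838996861
4.12.0
```

View pics/w2.png

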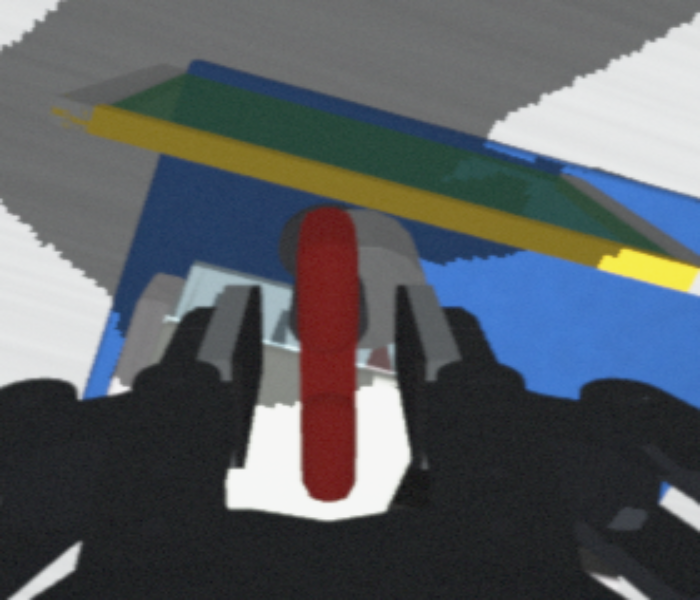

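The red bar sits midway between the fingers (columns 250–410, bar at 330), clear of the guard. I'll close on it.

Request:
apply_moves(rows="0 0 0 0;0 0 0 0;0 0 0 0;0 0 0 0;0 0 0 0;0 0 0 0", jaw=0)

```text
t: 14.7
position: [0.4927, -0.1789, 0.0636]
eef_rot: [-0.181, 0.984, -0.0, 0.0]
ft_force: [-1.0, -1.1, 5.2]
width: 0.0092
gripper_force: 58.8
```

```bash
cat > f.py <<'E'
from m import *
T=[];F=[]
for i in range(6):
    r.capture("wrist"); s=r.state(); T.append(s["wrist_torque"]); F.append(s["ft_force"])
M=R.from_quat(s["eef_rot"]).as_matrix(); y=np.arctan2(M[1,1],M[0,1])
print("t",s["t"],"pos",(s["position"]*1e3).round(2),"keyyaw rel holder",round(y-np.pi/2-np.radians(-87.35)-np.pi/2,4),"Tz",np.mean(T,0).round(3)[2],"sd",np.std(T,0)[2].round(3),"F",np.mean(F,0).round(2),"w",s["width"],s["gripper_force"])
E
python3 f.py
```

```text
t 15.0 pos [ 492.73 -178.89   63.65] keyyaw rel holder 0.317 Tz 0.053 sd 0.014 F [-1.01 -0.39  5.48] w 0.008859018878129357 58.8444060087204
```

Request:
apply_moves(rows="0 0 0 0.03;0 0 0 0.05;0 0 0 0.06;0 0 0 0.06;0 0 0 0.05;0 0 0 0.05;0 0 0 0.03;0 0 0 0")

```text
t: 16.0
position: [0.4927, -0.1787, 0.0636]
eef_rot: [-0.016, 1.0, -0.0, 0.0]
ft_force: [-0.0, 0.4, 6.4]
width: 0.009
gripper_force: 59.1
```

```bash
python3 f.py
```

```text
t 16.3 pos [ 492.68 -178.66   63.63] keyyaw rel holder -0.013 Tz -0.064 sd 0.037 F [-1.08  0.73  6.18] w 0.008977390683016402 59.066290855407715
```

Request:
apply_moves(rows="0 0 0 0.03;0 0 0 0.03")

```text
t: 16.55
position: [0.4927, -0.1786, 0.0636]
eef_rot: [0.014, 1.0, 0.0, 0.0]
ft_force: [-1.4, 1.4, 6.7]
width: 0.0088
gripper_force: 59.1
```

```bash
python3 f.py
```

```text
t 16.85 pos [ 492.67 -178.63   63.62] keyyaw rel holder -0.073 Tz -0.042 sd 0.029 F [-1.29  1.2   6.3 ] w 0.008973849354374843 59.07619535923004
```

Request:
apply_moves(rows="0 0 0 0.03;0 0 0 0.03")

```text
t: 17.1
position: [0.4927, -0.1786, 0.0636]
eef_rot: [0.044, 0.999, 0.0, 0.0]
ft_force: [-0.4, 0.7, 6.4]
width: 0.0087
gripper_force: 59.1
```

```bash
python3 f.py
```

```text
t 17.4 pos [ 492.68 -178.58   63.61] keyyaw rel holder -0.133 Tz -0.018 sd 0.023 F [-0.86  1.04  6.57] w 0.009125493467152489 59.084837436676025
```

Request:
apply_moves(rows="0 0 0 0.02;0 0 0 0.02")

```text
t: 17.65
position: [0.4927, -0.1785, 0.0636]
eef_rot: [0.064, 0.998, 0.0, 0.0]
ft_force: [-0.8, 1.4, 6.7]
width: 0.0089
gripper_force: 59.1
```

```bash
python3 f.py
```

```text
t 17.95 pos [ 492.69 -178.52   63.61] keyyaw rel holder -0.1729 Tz -0.008 sd 0.02 F [-0.97  1.2   6.38] w 0.009284450875435274 59.092095494270325
```

Request:
apply_moves(rows="0 0 0 0.02;0 0 0 0.02")

```text
t: 18.2
position: [0.4927, -0.1785, 0.0637]
eef_rot: [0.083, 0.997, 0.0, 0.0]
ft_force: [-0.8, 0.9, 6.7]
width: 0.0089
gripper_force: 59.1
```

```bash
python3 f.py
```

```text
t 18.5 pos [ 492.64 -178.52   63.61] keyyaw rel holder -0.2129 Tz 0.031 sd 0.025 F [-1.04  0.99  6.61] w 0.009274158056989995 59.10512030124664
```

Request:
apply_moves(rows="0 0 0 0.02;0 0 0 0.02")

```text
t: 18.75
position: [0.4926, -0.1784, 0.0636]
eef_rot: [0.103, 0.995, 0.0, 0.0]
ft_force: [-1.0, 1.6, 6.6]
width: 0.0088
gripper_force: 59.2
```

```bash
python3 f.py
```

```text
t 19.05 pos [ 492.62 -178.45   63.61] keyyaw rel holder -0.2527 Tz 0.127 sd 0.033 F [-1.37  1.28  6.86] w 0.008968237303333465 59.13369655609131
```

Request:
apply_moves(rows="0 0 0 0.015;0 0 0 0.015")

```text
t: 19.3
position: [0.4926, -0.1784, 0.0636]
eef_rot: [0.118, 0.993, 0.0, 0.0]
ft_force: [-1.9, 0.9, 6.6]
width: 0.0091
gripper_force: 59.2
```

```bash
python3 f.py
```

```text
t 19.6 pos [ 492.59 -178.42   63.61] keyyaw rel holder -0.2826 Tz 0.187 sd 0.024 F [-1.21  1.65  6.78] w 0.008909662243060081 59.16233003139496
```

Request:
apply_moves(rows="0 0 0 0.01;0 0 0 0.01")

```text
t: 19.85
position: [0.4926, -0.1784, 0.0636]
eef_rot: [0.128, 0.992, 0.0, 0.0]
ft_force: [-2.5, 2.0, 6.5]
width: 0.0093
gripper_force: 59.3
```

```bash
python3 f.py
```

```text
t 20.15 pos [ 492.6  -178.41   63.64] keyyaw rel holder -0.3025 Tz 0.218 sd 0.03 F [-1.53  1.79  6.89] w 0.009167727118933044 59.18293654918671
```

Request:
apply_moves(rows="0 0 0 0.01;0 0 0 0.005")

```text
t: 20.4
position: [0.4926, -0.1784, 0.0636]
eef_rot: [0.135, 0.991, 0.0, 0.0]
ft_force: [-1.4, 2.4, 7.3]
width: 0.0088
gripper_force: 59.3
```

```bash
python3 f.py; python3 f.py
```

```text
t 20.7 pos [ 492.58 -178.4    63.64] keyyaw rel holder -0.3174 Tz 0.279 sd 0.03 F [-1.59  1.39  7.08] w 0.009068357871098717 59.22110438346863
t 21.0 pos [ 492.59 -178.39   63.63] keyyaw rel holder -0.3174 Tz 0.27 sd 0.012 F [-1.27  1.31  6.71] w 0.00901852620988957 59.22156572341919
```

Request:
apply_moves(rows="0 0 0 0;0 0 0 0;0 0 0 0;0 0 0 0", jaw=0.28)

```text
t: 21.5
position: [0.4925, -0.1787, 0.0632]
eef_rot: [0.136, 0.991, 0.0, -0.0]
ft_force: [-0.2, 0.6, -0.5]
width: 0.024
gripper_force: 0.0
```

Request:
apply_moves(rows="0 0 -2 0;0 0 -5 0;0 0 -10 0;0 0 -15 0;0 0 -20 0;0 0 -20 0;0 0 -15 0;0 0 -8 0;0 0 0 0;0 0 0 0")

```text
t: 22.75
position: [0.4923, -0.1786, 0.1577]
eef_rot: [0.135, 0.991, 0.0, -0.001]
ft_force: [-0.4, 0.7, -0.2]
width: 0.024
gripper_force: 0.0
```

Run:
```python
from m import *
s=r.state(); print(s["t"],s["position"],s["ft_force"],s["wrist_torque"])
c=r.capture("wrist"); hs=cv2.cvtColor(c["img"],cv2.COLOR_BGR2HSV); H,S,V=[hs[...,i] for i in range(3)]
k=big(((H<8)|(H>172))&(S>150)&(V>60),(200,120,310,270)); q=rect(c,k,.09); print("key",q)
print("rel yaws (rad)",np.radians(q[4]-2.65),np.radians(q[4]-90-2.65))
cv2.imwrite("pics/w3.png",c["img"])
```

```text
22.75 [ 0.49226997 -0.17858536  0.1576555 ] [-0.4373668   0.72131612 -0.1607441 ] [-0.01985826 -0.02497077 -0.00930046]
key [ 489.7 -176.8    9.2   58.8   75.9]
rel yaws (rad) 1.2784536770858463 -0.29234264970905005
```

View pics/w3.png

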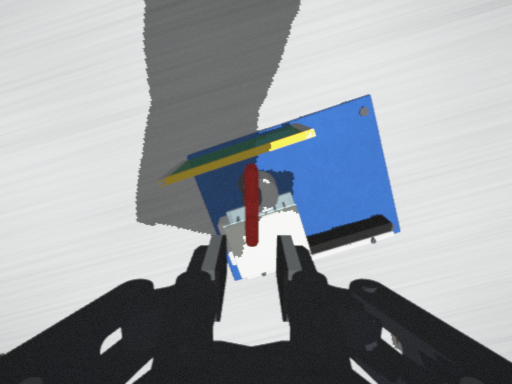

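The wings are free and still turned (bar at column 252), and the dish sits between the stop and the fence. I'll move clear and check from the top.

Request:
apply_moves(rows="0 0 -20 0;0 5 -30 0;0 15 -20 0;0 25 0 0;0 30 0 0;0 30 0 0;0 30 0 0;0 30 0 0;0 30 0 0;0 30 0 0;0 20 0 0;0 10 0 0;0 0 0 0")

```text
t: 24.42
position: [0.561, 0.067, 0.228]
eef_rot: [0.135, 0.991, -0.0, -0.0]
ft_force: [0.3, 0.5, 0.5]
width: 0.0237
gripper_force: 0.0
```

Run:
```python
from m import *
c=r.capture("top"); hs=cv2.cvtColor(c["img"],cv2.COLOR_BGR2HSV); H,S,V=[hs[...,i] for i in range(3)]
crop=c["img"][195:300,245:380]; cv2.imwrite("pics/top2.png",cv2.resize(crop,None,fx=5.5,fy=5.5,interpolation=cv2.INTER_CUBIC))
k=big(((H<8)|(H>172))&(S>150)&(V>70),(305,235,365,282)); q=rect(c,k,.09); print("key",q)
print(r.state()["t"])
```

```text
key [ 493.3 -177.7   10.5   55.6   75. ]
24.475
```

View pics/top2.png

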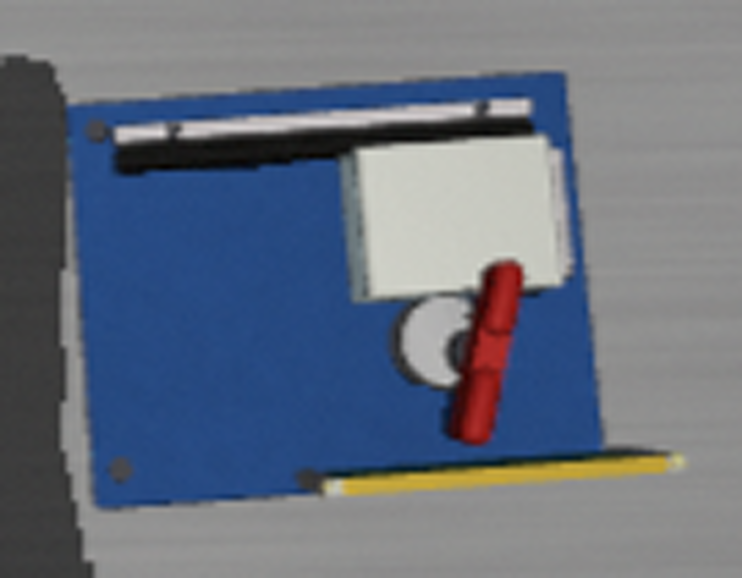

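The dish is home against the stop and fence, and the key has held its angle (about −0.31 rad) after release.

```bash
python3 -c "
from cell import r
print(r.hand_in())"
```

```text
the job is handed in; nothing more can be done
None
```

The dish is home against the end stop and clamped against the fence at an estimated 9–15 N (target 8–16 N); the key held its angle after release, and the job was handed in at about 24.5 s with the arm clear.

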